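Tap the stuck pusher of a sample mould loose

TASK

The steel pusher of the sample mould has stuck, standing high in its frame. Pick up the mallet and drive the pusher down with light taps on alternate ends: red end first, then blue, red again and blue again, each of the first three taps sending the tapped end about a centimetre lower than the other end, until both ends rest down on the frame. Then stand the mallet upright on the bench again; hit the pusher only with the mallet and leave the brass weight where it is.

Things in the scene. Friction and masses are not known exactly. Their poses are not given: they have to be found in the camera images.
- mallet: Straight mallet standing on its head, handle up. White plastic head: upright cylinder, 48 mm diameter, 40 mm high, dark band; its flat underside is the striking face. Round pale wooden handle, 26 mm diameter, from 40 to 152 mm above the underside. About 0.4 kg. Origin: centre of the underside; z up along the handle.
- pusher: Stuck steel bar, 188 by 36 mm, in the mould frame, with flat 48 by 48 mm strike pads on its ends: RED centred 70 mm from the middle along its +y, BLUE 70 mm along its -y. Origin: middle of the bar, level with the pad tops; z up. Pad tops start 105 to 113 mm above the bench; 74 mm when an end rests on the frame. Pressing an end sinks it; the other follows by a third or less.
- weight: Bystander: brass calibration weight with a knob, 52 mm diameter, 86 mm high, 0.8 kg, loose on the bench. Origin: centre of the underside.
- mould: Aluminium frame around the pusher, 84 by 200 mm, rim 60 mm above the bench, on a white tray 150 by 240 mm; fixed, any yaw. Origin: its centre at bench height, axes as the pusher's when level. A pusher end sinks under about 6 N (15 N at 0.1 m/s), stays where left, stops on the rim, and jams when 15 mm lower than the other. Pressing the middle sinks both ends alike.
There are look-alikes about, which are no part of the job. There is more than one size of the mallet; the job needs the smallest.

How it is judged:
On the way, in this order (a step that is already met when the one before it is completed fails the run):
1. the red end has been tapped lower than the blue end (by 4 mm or more) (angle between pusher's own y axis and vertical above 1.6008 rad), for 0.1 s.
2. the blue end has been tapped lower than the red end (by 4 mm or more) (angle between pusher's own y axis and vertical below 1.5408 rad), for 0.1 s.
3. the red end has again been tapped lower than the blue end (by 4 mm or more) (angle between pusher's own y axis and vertical above 1.6008 rad), for 0.1 s.
At the end, for the whole second after the job is handed in: Both ends of the pusher are down on the frame (its middle within about 3.5 mm of home and the bar level within 0.03 rad), and the mallet stands upright, still and released on the bench on its head, clear of the pusher (height (world z) of pusher below 0.0775 m and angle between pusher's own z axis and vertical below 0.03 rad and angle between mallet's own z axis and vertical below 0.1 rad and height (world z) of mallet below 0.003 m and linear speed of mallet below 0.02 m/s and contact force between mallet and pusher below 0.1 N); the robot touches nothing.
It fails at once if the pusher is touched by the fingers instead of the mallet (contact force between the fingers and pusher above 1 N).
It fails at once if a heavy blow: the mallet meets the pusher with more than 70 N (contact force between mallet and pusher above 70 N).
It fails at once if the brass weight is moved by more than 20 mm (distance of weight from where it was at the start of the episode above 0.02 m).
It also fails if it takes over 61 s, if anything falls off the work surface, if the arm or the gripper's body presses on something with over 40 N, if the wrist force passes 120 N, or if a joint passes its speed limit or range.

ROBOT

A 6-joint arm with a two-finger parallel gripper is mounted at the origin on the work surface. World frame = base frame: x ahead of the robot, y to its left, z up, the work surface at z = 0. Lengths are in m, angles in rad, forces in N, time in s.
With the tool pointing down it reaches from about 0.275 to 0.725 m from the base axis. Payload 15.9 kg.
Tool frame: the origin (TCP) lies between the finger pads; the fingertips stand 22 mm ahead of it and the grasp point (between the pads) lies 3 mm ahead of it; z points along the fingers, y is the line along which they close (so a half turn about z gives the same grasp; the last joint's range is limited). The gripper opens to 85 mm and grips with 20 to 120 N. Pads are 22 mm wide; open, the fingers measure 114 mm over their backs; the gripper's body (76 mm by 85 mm) begins 54 mm behind the grasp point. The pads swing forward as they close: fully open they stand 13 mm farther back than shut.
Start: joints at [1.34, 0.213, -0.034, 1.323, 0, 1.571], TCP at [0.114, 0.487, 0.253] pointing down, gripper open.
Joint ranges: [-2.98, 2.98], [-0.74, 1.72], [-1.14, 1.35], [-2.1, 2.04], [-1.57, 1.44], [-3.14, 3.14]. Speed limits (rad/s): [1.89, 1.89, 2.39, 2.57, 3.14, 3.14].

INTERFACE

Orientations are given as a unit quaternion [x, y, z, w].
In Python, from bench import env gives the robot as it stands. The module is installed in compiled form; this text tells all that it offers.
- The arm moves only by the shell command python3 -m handwheel 'ROWS' [FORCE]. ROWS is JSON, a list that holds one entry, the list of rows, each a list of 5 numbers: the gripper command: -1 is fully open, 1 is shut, values between are in proportion, then the shift along the world's x, y, z in mm, then the turn about the world's z in degrees. In form: [[[jaw, x, y, z, spin], ...]]. A call has 1 to 10 rows; each row is the pose to reach, as a shift and turn from the pose commanded when the call began; what a row does not reach only later rows make up. A row lasts 1/10 s, in which the tool goes at most 50 mm and 8.59 degrees, less where a joint would pass 70% of its speed; a pose out of reach is approached as far as the arm can. A call with a gripper value outside its range is refused whole. The fingers move at their own pace and stop on an object; FORCE is the grip in N (left out, the last holds). Time passes only in rows, so rows that repeat a pose let the fingers close. It gives the time, the measured TCP pose, the force, the opening and the grip force at its end, in the units of the state.
- env.get_state(): the state, without advancing time (a new reading comes with each control period).
- env.camera(name): name is "scene" or "side" or "wrist"; returns a dict with "pixels" (480x640x3 uint8, blue, green, red), "intrinsics" (3x3 intrinsics, pixels), "cam_to_world" (4x4, takes a point from camera to world coordinates). Camera axes: x right, y down, z forward; pixel columns grow to the right and rows downward; lengths in m; the calibration is good to about 2 mm. The wrist camera is an equidistant fisheye: a pixel r from the principal point sees the ray r / f radians off the axis. A picture is of the moment at which its call begins. There is no depth.
- env.finish_job(): hands the job in; it is judged then, once.
The state is a dict: "time_s": time; "joints": joint angles; "joint_vel": joint speeds; "joint_torque": joint torques, N m; "tool_pos": TCP position; "tcp_rot": TCP orientation; "wrist_force": force on the tool from outside, world axes, zero at the start; "torque": the same for the moment, N m; "width": finger opening in m; "gripper_force": force on a finger pad.
Only numpy, scipy, OpenCV 4.12 (cv2) and the standard library are available. Lean on these libraries where they do the work, as an engineer would, in place of code of your own. Each camera call takes 0.05 s, during which the arm holds its last target. There are 200 camera calls.

## Working session

There is one attempt and no reset: what is moved stays moved. The work goes in short steps, Python scripts to look and compute and a shell command to move; the robot and the scene stay as the last step left them, time stands still between calls to the robot, and variables do not carry over. Pictures are saved under pics/ and viewed, at most 10 in all, crops included, and the job is handed in when it is done.

```bash
mkdir -p pics
python3 - <<'E'
from bench import env
import cv2,numpy as np
for n in("scene","side"):
    c=env.camera(n); cv2.imwrite(f"pics/{n}0.png",c["pixels"]); np.savez(f"{n}0.npz",**c)
    print(n,np.round(c["intrinsics"],1).tolist(),np.round(c["cam_to_world"],3).tolist())
s=env.get_state();print(s["time_s"],s["tool_pos"],s["tcp_rot"],s["width"])
E
```

```text
scene [[588.7, 0.0, 323.3], [0.0, 588.7, 245.1], [0.0, 0.0, 1.0]] [[-0.545, 0.64, -0.542, 1.218], [0.838, 0.416, -0.352, 0.436], [0.0, -0.646, -0.763, 1.085], [0.0, 0.0, 0.0, 1.0]]
side [[515.3, 0.0, 329.4], [0.0, 515.3, 230.4], [0.0, 0.0, 1.0]] [[0.866, -0.282, 0.414, 0.031], [-0.501, -0.511, 0.699, -0.817], [0.015, -0.812, -0.583, 0.758], [0.0, 0.0, 0.0, 1.0]]
0.1 [0.11429885 0.48645835 0.25285593] [ 1.15128459e-01  9.93350477e-01 -5.13047602e-04 -6.07294860e-05] 0.08566335780855341
```

View pics/scene0.png

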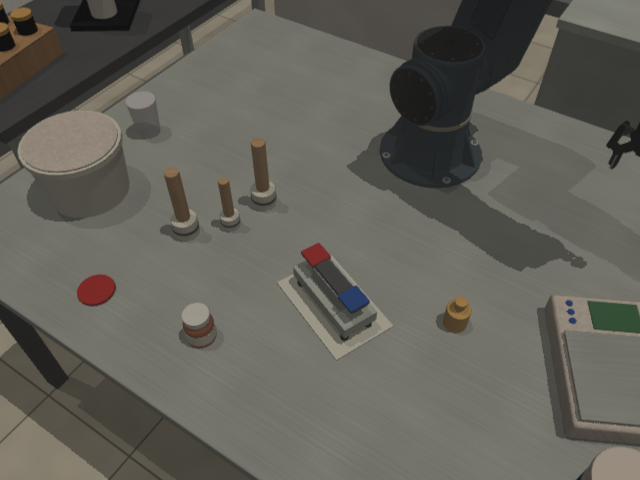

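View pics/side0.png

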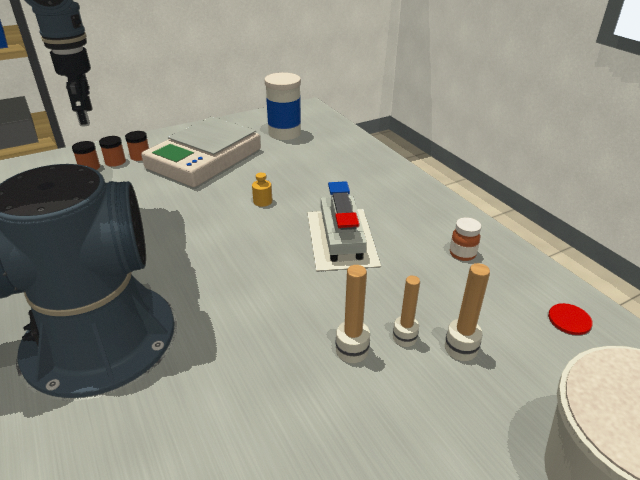

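The scene view shows three mallets, at (183,200), (229,200) and (262,172); in the side view they are at (467,310), (408,310) and (355,310). The middle one is clearly the smallest, so it fits. The pusher's red pad is at scene (316,255) and its blue pad at (353,299). The brass weight is at (457,315).

```bash
cat > h.py <<'E'
import numpy as np,cv2
def ray(c,p):
    K=c["intrinsics"];T=c["cam_to_world"]
    d=T[:3,:3]@np.linalg.solve(K,[p[0],p[1],1.]);return T[:3,3],d/np.linalg.norm(d)
def tri(rs):
    A=sum(np.eye(3)-np.outer(d,d) for o,d in rs);b=sum((np.eye(3)-np.outer(d,d))@o for o,d in rs)
    return np.linalg.solve(A,b)
def onz(c,p,z):
    o,d=ray(c,p);return o+d*(z-o[2])/d[2]
def proj(c,P):
    T=c["cam_to_world"];q=T[:3,:3].T@(np.array(P)-T[:3,3]);u=c["intrinsics"]@q;return u[:2]/u[2]
def cent(im,col,box):
    x0,y0,x1,y1=box;h=cv2.cvtColor(im[y0:y1,x0:x1],cv2.COLOR_BGR2HSV).astype(int);H,S,V=h[...,0],h[...,1],h[...,2]
    m=((H<8)|(H>172) if col=='r' else (H>105)&(H<130))&(S>150)&(V>60)
    n,l,st,ce=cv2.connectedComponentsWithStats(m.astype(np.uint8));i=1+st[1:,4].argmax()
    return ce[i]+[x0,y0],st[i,4]
E
python3 - <<'E'
from h import *
S=dict(np.load("scene0.npz"));D=dict(np.load("side0.npz"))
P={}
for c in'rb':
    a,n=cent(S["pixels"],c,(270,220,410,340));b,m=cent(D["pixels"],c,(300,160,390,250));P[c]=tri([ray(S,a),ray(D,b)]);print(c,a,n,b,m,P[c].round(4))
    print(onz(S,a,.107).round(4),onz(D,b,.107).round(4))
d=P['r']-P['b'];print(np.linalg.norm(d),np.degrees(np.arctan2(d[1],d[0])))
print("top",tri([ray(S,(224.5,181)),ray(D,(411.5,280))]).round(4),"bot",tri([ray(S,(230,219)),ray(D,(405.5,335))]).round(4))
print("weight",tri([ray(S,(461,301)),ray(D,(261,178))]).round(4))
for p,q in(((176,172),(479,268)),((259,143),(357,270))):print("others top",tri([ray(S,p),ray(D,q)]).round(4))
a=cv2.resize(S["pixels"][130:250,150:290],None,fx=3,fy=3,interpolation=2);b=cv2.resize(D["pixels"][255:375,320:500],None,fx=2,fy=3,interpolation=2)
cv2.imwrite("pics/crop1.png",np.hstack([a,b])[:, :790])
E
```

```text
r [315.28571429 253.98039216] 357 [346.60897436 219.71474359] 312 [ 0.55   -0.0175  0.1035]
[ 0.5533 -0.0164  0.107 ] [ 0.5466 -0.0209  0.107 ]
b [349.44067797 293.83050847] 59 [338.10243902 187.02926829] 205 [0.6017 0.1026 0.1098]
[0.6029 0.0998 0.107 ] [0.6025 0.1098 0.107 ]
0.13088023890177924 -113.3107614090222
top [ 0.515  -0.2912  0.1494] bot [ 0.5129 -0.298   0.0151]
weight [0.4743 0.2925 0.0762]
others top [ 0.5911 -0.3633  0.1996]
others top [ 0.4104 -0.2675  0.1984]
```

View pics/crop1.png

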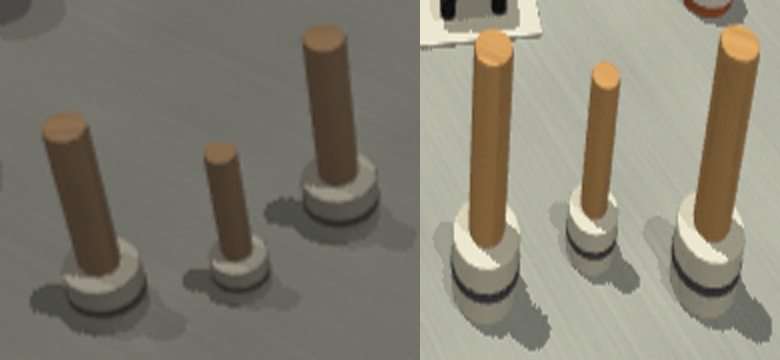

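Enlarged, the crop confirms that the middle mallet is the smallest: its top triangulates to z = 0.149, against 0.20 for the others. The handle top is at about (0.515, -0.291). I'm moving above it now.

```bash
python3 -m handwheel '[[[-1,200,-388,0,-8],[-1,200,-388,0,-8],[-1,200,-388,0,-8],[-1,200,-388,0,-8],[-1,200,-388,0,-8],[-1,200,-388,0,-8],[-1,200,-388,0,-8],[-1,200,-388,0,-8],[-1,200,-388,0,-8],[-1,200,-388,0,-8]]]' 100; python3 -m handwheel '[[[-1,200,-388,0,-7],[-1,200,-388,0,-7],[-1,200,-388,0,-7],[-1,200,-388,0,-7],[-1,200,-388,0,-7],[-1,200,-388,0,-7],[-1,200,-388,0,-7],[-1,200,-388,0,-7],[-1,200,-388,0,-7],[-1,200,-388,0,-7]]]'
python3 - <<'E'
from bench import env
from h import *
S=dict(np.load("scene0.npz"));D=dict(np.load("side0.npz"))
print("blue",tri([ray(S,(353,299)),ray(D,(339,187.5))]).round(4))
c=env.camera("wrist");cv2.imwrite("pics/w1.png",c["pixels"]);np.savez("w1.npz",**c)
s=env.get_state();print(s["time_s"],s["tool_pos"],s["tcp_rot"],s["joints"]);print(c["intrinsics"],c["cam_to_world"].round(3))
E
```

```text
time_s: 1.1
tool_pos: [0.3155, 0.0954, 0.2532]
tcp_rot: [0.187, 0.982, -0.0, 0.0]
wrist_force: [-0.5, 0.3, -0.2]
width: 0.0853
gripper_force: 0.0
time_s: 2.1
tool_pos: [0.5155, -0.2925, 0.2511]
tcp_rot: [0.245, 0.97, 0.0, -0.001]
wrist_force: [-0.1, 0.9, -0.9]
width: 0.0853
gripper_force: 0.0
blue [0.607  0.1116 0.1032]
2.15 [ 0.51481118 -0.29045413  0.25163372] [ 2.44664569e-01  9.69607144e-01  2.99664911e-04 -1.06997311e-03] [-5.13683712e-01  4.09523968e-01  2.31408754e-01  1.39490335e+00
  1.45817839e-05 -1.93359520e-02]
[[371.64829954   0.         320.99038559]
 [  0.         371.64829954 241.03905501]
 [  0.           0.           1.        ]] [[ 0.475  0.847  0.241  0.455]
 [ 0.88  -0.457 -0.129 -0.26 ]
 [ 0.001  0.273 -0.962  0.372]
 [ 0.     0.     0.     1.   ]]
```

View pics/w1.png

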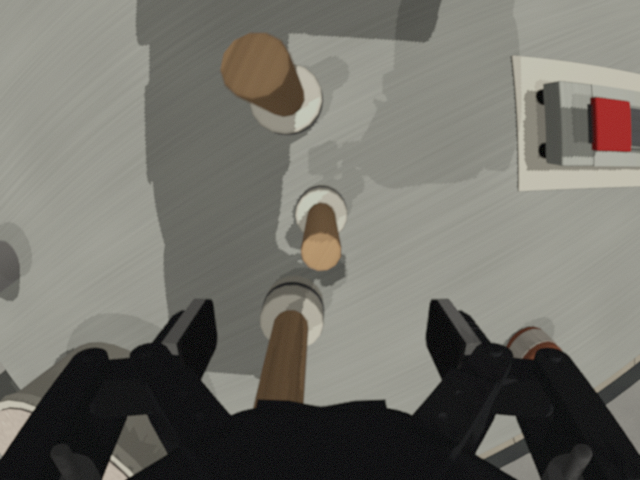

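The wrist view shows the small mallet's top at (321,252) and its head at (320,212). The big mallets are at (257,65) and (290,330), and the red pad is at (613,125).

```bash
cat >> h.py <<'E'
def wray(c,p):
    K=c["intrinsics"];T=c["cam_to_world"];u=(p[0]-K[0,2])/K[0,0];v=(p[1]-K[1,2])/K[1,1];t=np.hypot(u,v)
    d=np.array([u/t*np.sin(t),v/t*np.sin(t),np.cos(t)]);return T[:3,3],T[:3,:3]@d
def wonz(c,p,z):
    o,d=wray(c,p);return (o+d*(z-o[2])/d[2]).round(4)
E
python3 - <<'E'
from h import *
c=dict(np.load("w1.npz"))
print("top",wonz(c,(321,252),.152),"red",wonz(c,(613,125),.107))
a,n=cent(c["pixels"],'r',(560,60,640,180));print(a,n,wonz(c,a,.107))
for p in((514,56),(520,190)):print("tray",wonz(c,p,.003))
for p in((590,97),(594,152),(628,99),(632,150)):print("pad",wonz(c,p,.107))
E
```

```text
top [ 0.5159 -0.2931  0.152 ] red [ 0.5497 -0.0176  0.107 ]
[611.06388596 124.75765576] 1894 [ 0.5486 -0.02    0.107 ]
tray [ 0.4636 -0.0295  0.003 ]
tray [ 0.5998 -0.0884  0.003 ]
pad [ 0.5175 -0.0346  0.107 ]
pad [ 0.5625 -0.0507  0.107 ]
pad [0.5353 0.0138 0.107 ]
pad [ 0.5805 -0.001   0.107 ]
```

```bash
python3 -m handwheel '[[[-1,0,-2,-40,0],[-1,0,-2,-80,0],[-1,0,-2,-110,0],[-1,0,-2,-130,0],[-1,0,-2,-134,0],[-1,0,-2,-134,0],[-1,0,-2,-134,0]]]'; python3 -m handwheel '[[[0.4,0,0,0,0],[0.4,0,0,0,0],[1,0,0,0,0],[1,0,0,0,0],[1,0,0,0,0],[1,0,0,0,0],[1,0,0,0,0]]]' 100
```

```text
time_s: 2.85
tool_pos: [0.515, -0.2911, 0.1208]
tcp_rot: [0.244, 0.97, -0.0, 0.001]
wrist_force: [0.5, -0.2, 0.5]
width: 0.0854
gripper_force: 0.0
time_s: 3.55
tool_pos: [0.5144, -0.2917, 0.1198]
tcp_rot: [0.244, 0.97, -0.0, 0.0]
wrist_force: [-3.0, -2.2, 4.9]
width: 0.0237
gripper_force: 97.8
```

Gripped. Now lifting, then moving over the red pad at about (0.5495, -0.0185).

```bash
python3 -m handwheel '[[[1,0,0,40,0],[1,0,0,80,0],[1,0,0,120,0],[1,0,0,150,0],[1,0,0,150,0],[1,6,47,150,0],[1,12,94,150,0],[1,18,141,150,0],[1,24,188,150,0],[1,30,233,150,0]]]'; python3 -m handwheel '[[[1,3,25,0,0],[1,5,40,0,0],[1,5,40,0,0],[1,5,40,0,0],[1,5,40,0,0]]]'
python3 - <<'E'
from bench import env
from h import *
ims=[]
for n in("scene","side","wrist"):
    c=env.camera(n);np.savez(n+"1.npz",**c)
    b={"scene":(210,140,410,340),"side":(240,110,440,310),"wrist":(0,0,640,480)}[n]
    ims.append(cv2.resize(c["pixels"][b[1]:b[3],b[0]:b[2]],(400,300) if n=="wrist" else (400,400)))
cv2.imwrite("pics/m1.png",np.hstack(ims[:2]));cv2.imwrite("pics/m1w.png",ims[2])
s=env.get_state();print(s["tool_pos"],s["wrist_force"])
E
```

```text
time_s: 4.55
tool_pos: [0.5438, -0.0563, 0.2679]
tcp_rot: [0.244, 0.97, -0.0, -0.001]
wrist_force: [1.4, -1.1, -3.7]
width: 0.0242
gripper_force: 99.7
time_s: 5.05
tool_pos: [0.5492, -0.0193, 0.2689]
tcp_rot: [0.244, 0.97, -0.0, -0.0]
wrist_force: [0.0, 0.5, -4.1]
width: 0.0239
gripper_force: 99.7
[ 0.54929386 -0.01918648  0.26920794] [-1.02469826  0.07474167 -4.44129359]
```

View pics/m1.png

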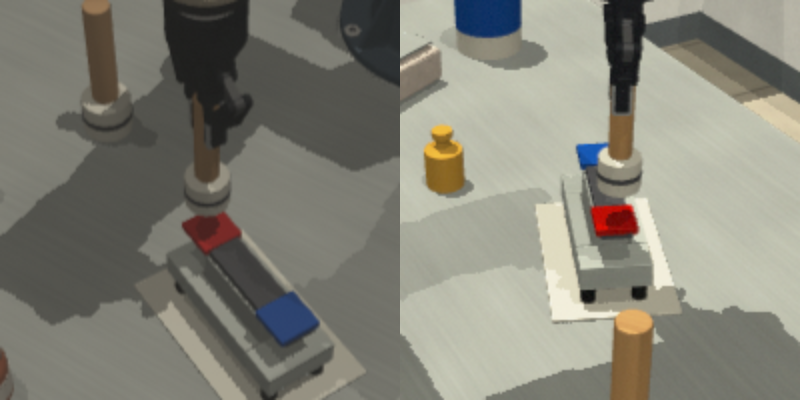

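The mallet hangs over the red pad, which is at (210,232) in the left half and (615,220) in the right. The blue pad and the brass weight are clear of it. Descending.

```bash
python3 -m handwheel '[[[1,0,0,-15,0],[1,0,0,-28,0],[1,0,0,-33,0],[1,0,0,-33,0],[1,0,0,-33,0]]]'; for i in 1; do python3 -m handwheel '[[[1,0,0,-2,0],[1,0,0,-4,0],[1,0,0,-4,0],[1,0,0,-4,0]]]';python3 -m handwheel '[[[1,0,0,-2,0],[1,0,0,-4,0],[1,0,0,-4,0]]]'; done
```

```text
time_s: 5.7
tool_pos: [0.5496, -0.0185, 0.2369]
tcp_rot: [0.244, 0.97, 0.0, 0.0]
wrist_force: [0.2, -0.5, -2.9]
width: 0.0241
gripper_force: 99.7
time_s: 6.1
tool_pos: [0.5494, -0.0182, 0.2323]
tcp_rot: [0.244, 0.97, 0.0, -0.0]
wrist_force: [0.2, -0.3, -4.3]
width: 0.0241
gripper_force: 99.7
time_s: 6.4
tool_pos: [0.5492, -0.0183, 0.228]
tcp_rot: [0.244, 0.97, -0.0, -0.0]
wrist_force: [0.4, -0.1, -5.2]
width: 0.0238
gripper_force: 99.7
```

```bash
python3 -m handwheel '[[[1,0,0,-1,0],[1,0,0,-2,0],[1,0,0,-2,0]]]'|egrep 'tool|wrist'; python3 -m handwheel '[[[1,0,0,-1,0],[1,0,0,-2,0],[1,0,0,-2,0]]]'|egrep 'tool|wrist';python3 -m handwheel '[[[1,0,0,-1,0],[1,0,0,-2,0],[1,0,0,-2,0]]]'|egrep 'tool|wrist'
```

```text
tool_pos: [0.5495, -0.0183, 0.2266]
wrist_force: [-0.9, 0.1, 0.3]
tool_pos: [0.5494, -0.0183, 0.2243]
wrist_force: [-0.5, -0.4, 1.9]
tool_pos: [0.5494, -0.0183, 0.2222]
wrist_force: [0.0, -0.5, 1.2]
```

Contact with the red pad came at TCP z ≈ 0.227, so the pad top is about 107 mm. Pressing about 5.5 mm more, then lifting and checking the tilt in the cameras.

```bash
python3 -m handwheel '[[[1,0,0,-2,0],[1,0,0,-4,0],[1,0,0,-5.5,0],[1,0,0,-5.5,0],[1,0,0,-5.5,0]]]'|egrep 'tool|wrist'; python3 -m handwheel '[[[1,0,0,10,0],[1,0,0,30,0],[1,23,51,40,0],[1,40,90,40,0],[1,57,129,40,0],[1,57,129,40,0],[1,57,129,40,0],[1,57,129,40,0]]]'|egrep 'time|tool|wrist'
cat > ht.py <<'E'
from bench import env
from h import *
c=env.camera("side");a,n=cent(c["pixels"],'r',(300,160,390,260));b,m=cent(c["pixels"],'b',(300,150,390,250))
print("side r",a.round(1),n,onz(c,a,.1)[:2].round(4),"b",b.round(1),m)
E
python3 - <<'E'
from h import *
c=dict(np.load("side1.npz"));a,n=cent(c["pixels"],'r',(300,160,390,260));print("before r",a.round(1),n)
for z in(.107,.097,.087):print(z,proj(c,[.5495,-.0183,z]).round(1))
E
python3 ht.py
```

```text
tool_pos: [0.5493, -0.0182, 0.2166]
wrist_force: [0.3, 0.3, -1.1]
time_s: 8.6
tool_pos: [0.6061, 0.1101, 0.257]
wrist_force: [-0.7, -0.4, -4.2]
before r [346.6 219.8] 309
0.107 [347.1 218.8]
0.097 [347.  222.5]
0.087 [346.8 226.1]
side r [346.6 223.5] 317 [ 0.5443 -0.0251] b [338.3 188.7] 220
```

Red is down about 10 mm. Blue tap next: find contact first.

```bash
python3 -m handwheel '[[[1,0,0,-15,0],[1,0,0,-25,0],[1,0,0,-25,0],[1,0,0,-25,0]]]'|egrep 'tool|wrist'; for k in 1; do python3 -m handwheel '[[[1,0,0,-1,0],[1,0,0,-2,0],[1,0,0,-2,0]]]'|egrep 'tool|wrist'; python3 -m handwheel '[[[1,0,0,-1,0],[1,0,0,-2,0],[1,0,0,-2,0]]]'|egrep 'tool|wrist'; python3 -m handwheel '[[[1,0,0,-1,0],[1,0,0,-2,0],[1,0,0,-2,0]]]'|egrep 'tool|wrist'; python3 -m handwheel '[[[1,0,0,-1,0],[1,0,0,-2,0],[1,0,0,-2,0]]]'|egrep 'tool|wrist'; done
```

```text
tool_pos: [0.6062, 0.1103, 0.2321]
wrist_force: [0.0, -0.7, -4.3]
tool_pos: [0.6064, 0.1107, 0.2299]
wrist_force: [-0.8, -0.3, -3.7]
tool_pos: [0.6063, 0.1107, 0.2277]
wrist_force: [-0.4, -0.5, -4.5]
tool_pos: [0.6063, 0.1107, 0.2256]
wrist_force: [0.1, -0.1, -3.7]
tool_pos: [0.6063, 0.1107, 0.2237]
wrist_force: [0.2, 0.4, -4.2]
```

```bash
python3 -m handwheel '[[[1,0,0,-1,0],[1,0,0,-1,0]]]'|egrep 'tool|wrist'; python3 -m handwheel '[[[1,0,0,-1,0],[1,0,0,-1,0]]]'|egrep 'tool|wrist'
```

```text
tool_pos: [0.6064, 0.1107, 0.2229]
wrist_force: [-1.0, 0.3, -1.2]
tool_pos: [0.6064, 0.1108, 0.2219]
wrist_force: [-0.8, -0.8, -1.6]
```

The contact heights give a slope of about 0.047 rad, so step 1 is met. I'll shift the mallet 18 mm outward, which makes the other end follow less, and press blue partway while watching red from the side camera.

```bash
python3 -m handwheel '[[[1,0,0,5,0],[1,7,16,5,0],[1,7,16,5,0],[1,7,16,2,0],[1,7,16,0,0],[1,7,16,-3,0],[1,7,16,-6,0],[1,7,16,-9,0],[1,7,16,-9,0],[1,7,16,-9,0]]]'|egrep 'tool|wrist'; python3 ht.py;python3 -m handwheel '[[[1,0,0,-2,0],[1,0,0,-3,0],[1,0,0,-3,0]]]'|egrep 'tool|wrist'; python3 ht.py
```

```text
tool_pos: [0.6132, 0.1266, 0.2126]
wrist_force: [-0.3, -0.6, -1.5]
side r [346.7 222.1] 287 [ 0.5472 -0.0205] b [337.4 194.1] 110
tool_pos: [0.6133, 0.1267, 0.2097]
wrist_force: [-0.4, -1.3, 1.1]
side r [346.7 222.1] 283 [ 0.5475 -0.0203] b [337.4 195.1] 106
```

Run:
```python
from bench import env
from h import *
c=env.camera("side");d=env.camera("scene");np.savez("side2.npz",**c);np.savez("scene2.npz",**d)
o=dict(np.load("side1.npz"))
f=lambda im,x,y:cv2.resize(im[y:y+90,x:x+60],(260,390),interpolation=0)
cv2.imwrite("pics/z2.png",np.hstack([f(o["pixels"],315,170),f(c["pixels"],315,170),f(d["pixels"],292,232)]))
```

```text
(no output)
```

View pics/z2.png

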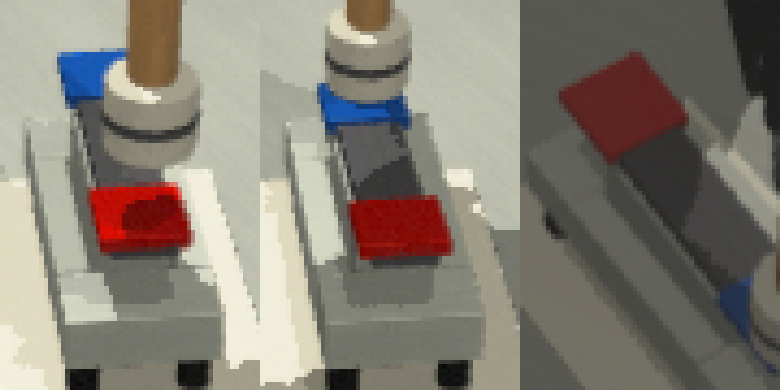

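The zoom shows red fully shaded at (400,227) in the middle panel, with the mallet seated on the outer part of the blue pad. Next I'll measure the red height by touch, placing the mallet 18 mm outward there too.

```bash
python3 -m handwheel '[[[1,0,0,15,0],[1,0,0,30,0],[1,-18,-41,30,0],[1,-36,-82,30,0],[1,-54,-123,30,0],[1,-71,-162,30,0],[1,-71,-162,30,0],[1,-71,-162,20,0],[1,-71,-162,20,0],[1,-71,-162,20,0]]]'|egrep 'time|tool|wrist'; python3 -m handwheel '[[[1,0,0,-2,0],[1,0,0,-4,0],[1,0,0,-4,0],[1,0,0,-4,0]]]'|egrep 'tool|wrist';  python3 -m handwheel '[[[1,0,0,-1.5,0],[1,0,0,-1.5,0],[1,0,0,-1.5,0]]]'|egrep 'tool|wrist'; python3 -m handwheel '[[[1,0,0,-1.5,0],[1,0,0,-1.5,0],[1,0,0,-1.5,0]]]'|egrep 'tool|wrist'; python3 -m handwheel '[[[1,0,0,-1.5,0],[1,0,0,-1.5,0],[1,0,0,-1.5,0]]]'|egrep 'tool|wrist'
```

```text
time_s: 13.15
tool_pos: [0.5424, -0.0344, 0.2291]
wrist_force: [-0.0, 0.7, -2.9]
tool_pos: [0.5424, -0.0351, 0.2258]
wrist_force: [0.8, -0.0, -3.8]
tool_pos: [0.5423, -0.0353, 0.2243]
wrist_force: [0.0, 0.1, -4.3]
tool_pos: [0.5423, -0.0353, 0.2228]
wrist_force: [0.9, 0.2, -3.7]
tool_pos: [0.5424, -0.0353, 0.2214]
wrist_force: [-0.5, -0.3, -1.8]
```

By touch, red is now about 11 mm higher than blue, so step 2 is met. Tap 3 uses the mallet centred on red and pressed down to TCP z ≈ 0.198, with the forces watched.

```bash
python3 -m handwheel '[[[1,0,0,6,0],[1,7,16,6,0],[1,7,16,6,0],[1,7,16,2,0],[1,7,16,-1,0],[1,7,16,-4,0],[1,7,16,-7,0],[1,7,16,-10,0],[1,7,16,-10,0]]]'|egrep 'tool|wrist'; python3 -m handwheel '[[[1,0,0,-3,0],[1,0,0,-6,0],[1,0,0,-9,0],[1,0,0,-11,0],[1,0,0,-11,0],[1,0,0,-11,0]]]'|egrep 'tool|wrist'; python3 ht.py
```

```text
tool_pos: [0.5493, -0.0193, 0.2111]
wrist_force: [1.6, 2.3, 0.1]
tool_pos: [0.5492, -0.0193, 0.2]
wrist_force: [0.7, 0.7, -1.0]
side r [344.1 233.7] 114 [ 0.5194 -0.0553] b [335.8 192.4] 177
```

```bash
python3 -m handwheel '[[[1,0,0,15,0],[1,0,0,30,0],[1,19,43,30,0],[1,38,86,30,0],[1,57,129,30,0],[1,57,129,30,0],[1,57,129,20,0],[1,57,129,17,0],[1,57,129,17,0],[1,57,129,17,0]]]'|egrep 'time|tool|wrist'; python3 -m handwheel '[[[1,0,0,-1.5,0],[1,0,0,-1.5,0],[1,0,0,-1.5,0]]]'|egrep 'tool|wrist';  python3 -m handwheel '[[[1,0,0,-1.5,0],[1,0,0,-1.5,0],[1,0,0,-1.5,0]]]'|egrep 'tool|wrist'; python3 -m handwheel '[[[1,0,0,-1.5,0],[1,0,0,-1.5,0],[1,0,0,-1.5,0]]]'|egrep 'tool|wrist'
```

```text
time_s: 17.0
tool_pos: [0.6061, 0.1088, 0.2174]
wrist_force: [0.2, -0.3, -4.1]
tool_pos: [0.6064, 0.1096, 0.216]
wrist_force: [0.1, 0.1, -3.8]
tool_pos: [0.6063, 0.1098, 0.2143]
wrist_force: [0.2, -0.3, -3.9]
tool_pos: [0.6064, 0.1098, 0.2129]
wrist_force: [0.1, 0.1, -2.2]
```

Blue's edge is at 0.2133 against red's 0.200, so red is about 13 mm lower and step 3 is met. For the final blue tap I'll place the mallet slightly inward so that red doesn't lift.

```bash
python3 -m handwheel '[[[1,0,0,6,0],[1,-6,-13,6,0],[1,-6,-13,6,0],[1,-6,-13,2,0],[1,-6,-13,-1,0],[1,-6,-13,-4,0],[1,-6,-13,-7,0],[1,-6,-13,-10,0],[1,-6,-13,-12,0],[1,-6,-13,-12,0]]]'|egrep 'tool|wrist'; python3 -m handwheel '[[[1,0,0,-2,0],[1,0,0,-4,0],[1,0,0,-5,0],[1,0,0,-5,0]]]'|egrep 'tool|wrist'; python3 -m handwheel '[[[1,0,0,-1,0],[1,0,0,-1,0],[1,0,0,-1,0]]]'|egrep 'tool|wrist'
```

```text
tool_pos: [0.6004, 0.0969, 0.2005]
wrist_force: [0.7, 0.9, -1.7]
tool_pos: [0.6004, 0.0968, 0.1956]
wrist_force: [0.4, 1.6, 1.6]
tool_pos: [0.6004, 0.0968, 0.1947]
wrist_force: [1.2, 2.0, 0.3]
```

```bash
for i in 1; do python3 -m handwheel '[[[1,0,0,-1,0],[1,0,0,-1,0],[1,0,0,-1,0]]]'|egrep 'tool|wrist'; python3 -m handwheel '[[[1,0,0,-1,0],[1,0,0,-1,0],[1,0,0,-1,0]]]'|egrep 'tool|wrist'; done
```

```text
tool_pos: [0.6005, 0.0968, 0.194]
wrist_force: [0.2, 0.9, 4.4]
tool_pos: [0.6006, 0.0967, 0.1935]
wrist_force: [-1.0, 0.4, 11.5]
```

```bash
python3 ht.py
```

```text
side r [346.3 230.7] 304 [ 0.5293 -0.0481] b [330.  199.7] 29
```

Blue has reached its stop: the force rises at TCP z 0.194. Now seating red.

```bash
python3 -m handwheel '[[[1,0,0,10,0],[1,0,0,20,0],[1,-17,-38,20,0],[1,-34,-76,20,0],[1,-51,-115,20,0],[1,-51,-115,20,0],[1,-51,-115,13,0],[1,-51,-115,10,0],[1,-51,-115,10,0]]]'|egrep 'time|tool|wrist'; python3 -m handwheel '[[[1,0,0,-2,0],[1,0,0,-4,0],[1,0,0,-5,0],[1,0,0,-5,0]]]'|egrep 'tool|wrist';  python3 -m handwheel '[[[1,0,0,-1.5,0],[1,0,0,-1.5,0],[1,0,0,-1.5,0]]]'|egrep 'tool|wrist'; python3 -m handwheel '[[[1,0,0,-1.5,0],[1,0,0,-1.5,0],[1,0,0,-1.5,0]]]'|egrep 'tool|wrist'
```

```text
time_s: 21.15
tool_pos: [0.5493, -0.0175, 0.202]
wrist_force: [-0.6, 1.4, -3.8]
tool_pos: [0.5493, -0.0181, 0.1976]
wrist_force: [-0.7, -1.1, -3.7]
tool_pos: [0.5494, -0.0182, 0.1964]
wrist_force: [0.1, 0.4, -2.4]
tool_pos: [0.5495, -0.0183, 0.1949]
wrist_force: [0.9, 0.7, -0.1]
```

```bash
python3 -m handwheel '[[[1,0,0,-1,0],[1,0,0,-1,0],[1,0,0,-1,0]]]'|egrep 'tool|wrist';  python3 -m handwheel '[[[1,0,0,-0.7,0],[1,0,0,-0.7,0],[1,0,0,-0.7,0]]]'|egrep 'tool|wrist'
```

```text
tool_pos: [0.5495, -0.0183, 0.1938]
wrist_force: [-0.1, -0.3, 1.1]
tool_pos: [0.5495, -0.0183, 0.1933]
wrist_force: [-0.4, 0.1, 5.3]
```

```bash
python3 -m handwheel '[[[1,0,0,-0.7,0],[1,0,0,-0.7,0],[1,0,0,-0.7,0]]]'|egrep 'tool|wrist';  python3 -m handwheel '[[[1,0,0,10,0],[1,0,0,20,0],[1,19,43,20,0],[1,38,86,20,0],[1,57,129,20,0],[1,57,129,20,0],[1,57,129,13,0],[1,57,129,6,0],[1,57,129,5,0],[1,57,129,5,0]]]'|egrep 'time|tool|wrist';python3 -m handwheel '[[[1,0,0,-1.5,0],[1,0,0,-1.5,0],[1,0,0,-1.5,0]]]'|egrep 'tool|wrist'; python3 -m handwheel '[[[1,0,0,-1,0],[1,0,0,-1,0],[1,0,0,-1,0]]]'|egrep 'tool|wrist'; python3 -m handwheel '[[[1,0,0,-1,0],[1,0,0,-1,0],[1,0,0,-1,0]]]'|egrep 'tool|wrist'; python3 -m handwheel '[[[1,0,0,-1,0],[1,0,0,-1,0],[1,0,0,-1,0]]]'|egrep 'tool|wrist'
```

```text
tool_pos: [0.5497, -0.0184, 0.193]
wrist_force: [-2.0, -1.2, 10.8]
time_s: 24.05
tool_pos: [0.6059, 0.1098, 0.1972]
wrist_force: [-0.0, 0.1, -3.2]
tool_pos: [0.6064, 0.1106, 0.1961]
wrist_force: [0.0, 0.5, -3.7]
tool_pos: [0.6064, 0.1108, 0.1949]
wrist_force: [1.5, 0.2, -4.3]
tool_pos: [0.6063, 0.1107, 0.1939]
wrist_force: [-0.7, 0.8, -4.2]
tool_pos: [0.6065, 0.1107, 0.1932]
wrist_force: [-0.1, -0.4, -0.2]
```

Both ends are seated. Taking the mallet to a free spot at about (0.515, -0.23).

```bash
python3 -m handwheel '[[[1,0,0,30,0],[1,0,0,60,0],[1,-11,-43,60,0],[1,-23,-86,60,0],[1,-34,-129,60,0],[1,-45,-172,60,0],[1,-57,-215,60,0],[1,-69,-258,60,0],[1,-80,-301,60,0],[1,-91,-340,60,0]]]'|egrep 'tool|wrist'; python3 -m handwheel '[[[1,0,0,0,0],[1,0,0,0,0],[1,0,0,-40,0],[1,0,0,-80,0],[1,0,0,-110,0],[1,0,0,-122,0],[1,0,0,-126,0],[1,0,0,-127,0],[1,0,0,-127,0],[1,0,0,-127,0]]]'|egrep 'time|tool|wrist'
```

```text
tool_pos: [0.5145, -0.2311, 0.2529]
wrist_force: [1.4, -0.9, -4.2]
time_s: 27.25
tool_pos: [0.5162, -0.2295, 0.1272]
wrist_force: [1.4, -1.0, -4.7]
```

```bash
python3 -m handwheel '[[[1,0,0,-2,0],[1,0,0,-4,0],[1,0,0,-6,0],[1,0,0,-6,0],[1,0,0,-6,0]]]'|egrep 'time|tool|wrist';python3 -m handwheel '[[[1,0,0,-0.7,0],[1,0,0,-0.7,0],[1,0,0,-0.7,0]]]'|egrep 'tool|wrist';python3 -m handwheel '[[[1,0,0,-0.7,0],[1,0,0,-0.7,0],[1,0,0,-0.7,0]]]'|egrep 'tool|wrist';python3 -m handwheel '[[[1,0,0,-0.7,0],[1,0,0,-0.7,0],[1,0,0,-0.7,0]]]'|egrep 'tool|wrist'
```

```text
time_s: 27.75
tool_pos: [0.5153, -0.2292, 0.1198]
wrist_force: [0.1, 0.3, -3.8]
tool_pos: [0.5155, -0.2294, 0.1197]
wrist_force: [-2.4, 0.0, 5.1]
tool_pos: [0.5158, -0.2295, 0.1197]
wrist_force: [-5.3, 1.8, 14.8]
tool_pos: [0.516, -0.2296, 0.1197]
wrist_force: [-6.7, 3.1, 24.1]
```

On the bench. I'll ease the preload, open the jaws, rise and look.

```bash
python3 -m handwheel '[[[1,0,0,1.4,0],[1,0,0,1.5,0],[0.5,0,0,1.5,0],[0,0,0,1.5,0],[-1,0,0,1.5,0],[-1,0,0,1.5,0],[-1,0,0,1.5,0],[-1,0,0,1.5,0],[-1,0,0,1.5,0],[-1,0,0,1.5,0]]]'; python3 -m handwheel '[[[-1,0,0,10,0],[-1,0,0,40,0],[-1,0,0,80,0],[-1,0,0,120,0],[-1,0,0,120,0],[-1,0,-40,120,0],[-1,0,-80,120,0],[-1,0,-80,120,0],[-1,0,-80,120,0]]]'|egrep 'time|tool|wrist'
python3 - <<'E'
from bench import env
from h import *
f=lambda n,x,y:cv2.resize(env.camera(n)["pixels"][y:y+200,x:x+200],(400,400))
cv2.imwrite("pics/end.png",np.hstack([f("scene",190,140),f("side",240,160)]))
E
```

```text
time_s: 29.65
tool_pos: [0.5154, -0.2293, 0.1193]
tcp_rot: [0.244, 0.97, -0.0, -0.0]
wrist_force: [-0.5, 0.4, -0.2]
width: 0.0854
gripper_force: 0.0
time_s: 30.55
tool_pos: [0.5151, -0.3099, 0.2394]
wrist_force: [0.1, 0.4, -0.2]
```

View pics/end.png

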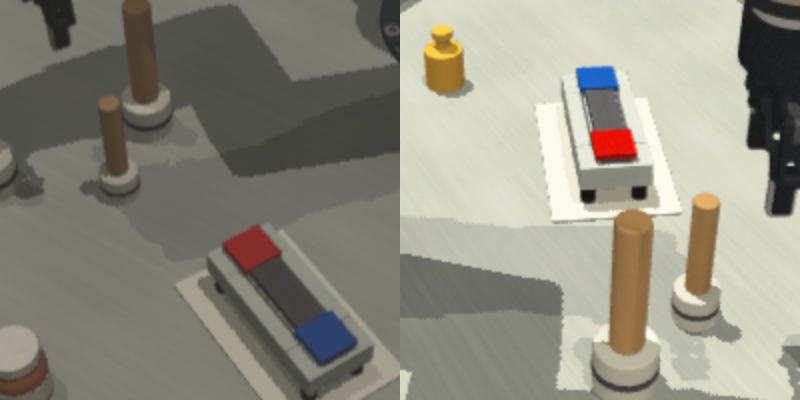

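The pusher sits level and low in the frame, with red at (250,248) and blue at (326,337) in the left half. The mallet stands upright and released at (118,150), and the weight at (445,62) looks unmoved. Handing in.

```bash
python3 -c "
from bench import env
print(env.finish_job())"
```

```text
the job is handed in; nothing more can be done
None
```

The job is handed in, though the hand-in gave no verdict: by touch red, blue and red again each went at least 6 mm lower in turn, both ends then reached the frame, and the last picture shows the smallest mallet standing upright and released, with the brass weight apparently where it was.

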